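# Hold the loupe over two hardness blocks in turn

## Task

The two polished hardness blocks in the sectioned tray are to be compared under the loupe. Pick up the loupe, carry it over the tray's walls and hold it still for about two seconds, upright and centred, roughly a centimetre above the face of the square block; then carry it across the divider and finish the same way above the round block, still holding it there. The loupe and gripper must never touch the blocks or hit the tray, and the micrometer and the turned part stay where they are.

Things in the scene. Friction and masses are not known exactly. Their poses are not given: they have to be found in the camera images.
- loupe: Black eye loupe, 46 mm tall, standing on its narrower end on the bench beside the turned part, left of the tray. Round about its own z: the upper third is a collar 43 mm across, the body below is narrower. Origin at the centre of its underside, z up. About 0.06 kg. Best taken by the collar from above, pads about 38 mm above the underside.
- tray: Sheet-metal inspection tray, fixed to the bench, 170 (its x) x 320 (its y) mm, walls 50 mm high and 4 mm thick with a rolled rim; a wall of the same height across the middle (at y = 0) makes two compartments of about 162 x 154 mm, centred at y = +79 and -79 mm. A wire handle sticks out 20 mm at each y end. Origin at the centre of its underside; the lined inner floor is 6 mm above it.
- round_block: Round polished steel hardness block, 63 mm across, 10 mm thick, lying loose in one compartment of the tray, either one. Origin at the centre of its underside, 6 mm above the bench.
- round_block_top (a point): Centre of the round block's upper face (16 mm above the bench), z up.
- square_block: Square polished steel hardness block, 50 x 50 mm, 10 mm thick, lying loose in the other compartment. Origin at the centre of its underside, 6 mm above the bench.
- square_block_top (a point): Centre of the square block's upper face (16 mm above the bench), z up.
- turned_part: Bystander: bright stepped turned steel part, 42 mm across, 44 mm tall, standing beside the loupe (either may be the farther to the left; at least 90 mm between their centres). Origin at the centre of its underside.
- micrometer: Bystander: micrometer, 49 x 141 x 16 mm, lying loose on the bench behind the loupe. Origin at the centre of its underside.
Mind the look-alikes: they are no part of the job. What is shaped like the round_block but black is not meant. Leave any orange look-alike of the loupe alone.

How it is judged:
By the outcome, as a careful person would: the job done as asked, in the order asked, and still so for the second after the job is handed in, while the arm keeps its last pose, push and grip.
It also fails if it takes over 48 s, if anything falls off the work surface, if the arm or the gripper's body presses on something with over 40 N, if the wrist force passes 120 N, or if a joint passes its speed limit or range.

## Robot

A 6-joint arm with a two-finger parallel gripper is mounted at the origin on a cart in front of the work surface, level with it; the furniture and walls round the work are solid. World frame = base frame: x ahead of the robot, y to its left, z up, the work surface at z = 0. Lengths are in m, angles in rad, forces in N, time in s.
With the tool pointing down it reaches from about 0.3 to 0.95 m from the base axis. Payload 3.1 kg.
Tool frame: the origin (TCP) lies midway between the tips of the shut fingers; the grasp point (between the pads) lies 19 mm behind it; z points along the fingers, y is the line along which they close (so a half turn about z gives the same grasp; the last joint's range is limited). The gripper opens to 85 mm and grips with 20 to 120 N. Pads are 22 mm wide; open, the fingers measure 114 mm over their backs; the gripper's body (76 mm by 85 mm) begins 54 mm behind the grasp point. The pads swing forward as they close: fully open they stand 13 mm farther back than shut.
Start: joints at [-1.327, 0.308, 1.634, -0, 1.2, -0.07], TCP at [0.193, -0.594, 0.231] pointing down, gripper open.
Joint ranges: [-3.06, 3.06], [-0.79, 1.96], [0.05, 2.63], [-1.19, 4.34], [0.05, 2.64], [-2.94, 2.94]. Speed limits (rad/s): [2.79, 2.79, 3.14, 3.14, 3.14, 3.14].

## Interface

Orientations are given as a unit quaternion [x, y, z, w].
In Python, from bench import telemetry, cams, sign_off gives the robot as it stands.
- The arm moves only by the tool arm_command, never from a script. Its arguments are lists of equal length, an entry for each row: "rotation": the turn, a rotation vector about the tool's x, y, z in normalised numbers (1 is pi rad), a list of three; "slide": the shift along the tool's x, y, z in fractions of the full range, 1 being 500 mm, a list of three; "claw": the finger opening in mm, from 0 to 85.4. In form: {"rotation": [[wx, wy, wz], ...], "slide": [[dx, dy, dz], ...], "claw": [claw, ...]}. A call has 1 to 12 rows; each row is the pose to reach, as a shift and turn from the pose commanded when the call began, along the tool's axes at that moment; what a row does not reach only later rows make up. A row lasts 1/12 s, in which the tool goes at most 41.7 mm and 7.16 degrees, less where a joint would pass 70% of its speed; a pose out of reach is approached as far as the arm can. A call with a gripper value outside its range is refused whole. The fingers move at their own pace and stop on an object; "force" is the grip in N (left out, the last holds). Time passes only in rows, so rows that repeat a pose let the fingers close. It gives the time, the measured TCP pose, the force, the opening and the grip force at its end, in the units of the state.
- telemetry.read_state(): the state, without advancing time (a new reading comes with each control period).
- cams.snapshot(name): name is "scene" or "side" or "wrist"; returns a dict with "img" (400x640x3 uint8, blue, green, red), "fx", "fy", "cx", "cy" (pixels), "extrinsics" (4x4, takes a point from world to camera coordinates). Camera axes: x right, y down, z forward; pixel columns grow to the right and rows downward; lengths in m; the calibration is good to about 2 mm. A picture is of the moment at which its call begins. There is no depth.
- sign_off(): hands the job in; it is judged then, once.
The state is a dict: "clock": time; "q": joint angles; "joint_vel": joint speeds; "tau": joint torques, N m; "tool_pos": TCP position; "ee_rot": TCP orientation; "ft_force": force on the tool from outside, world axes, zero at the start; "ft_torque": the same for the moment, N m; "finger_gap": finger opening in m; "grasp_force": force on a finger pad.
Only numpy, scipy, OpenCV 4.12 (cv2) and the standard library are available. Lean on these libraries where they do the work, as an engineer would, in place of code of your own. Each camera call takes 0.05 s, during which the arm holds its last target. There are 200 camera calls.

## Working session

There is one attempt and no reset: what is moved stays moved. The work goes in short steps, Python scripts to look and compute and a tool call to move; the robot and the scene stay as the last step left them, time stands still between calls to the robot, and variables do not carry over. Pictures are saved under pics/ and viewed, at most 10 in all, crops included, and the job is handed in when it is done.

Besides the shell and the picture viewer there is one more tool, called after "Emit:" as name(argument=value, ...) on one line, values as JSON. arm_command: Moves the arm, as the interface text tells. Its arguments: {"type":"object","properties":{"rotation":{"type":"array","items":{"type":"array","items":{"type":"number"}}},"slide":{"type":"array","items":{"type":"array","items":{"type":"number"}}},"claw":{"type":"array","items":{"type":"number"}},"force":{"type":"number"}},"required":["rotation","slide","claw"]}

```bash
mkdir -p pics; cat > h.py <<'E'
import numpy as np, cv2
from bench import telemetry, cams, sign_off
def ray(c,u,v,z):
    E=np.array(c["extrinsics"]);R=E[:3,:3];t=E[:3,3];o=-R.T@t
    d=R.T@np.array([(u-c["cx"])/c["fx"],(v-c["cy"])/c["fy"],1]);return o+d*(z-o[2])/d[2]
def proj(c,p):
    E=np.array(c["extrinsics"]);q=E[:3,:3]@np.array(p)+E[:3,3];return c["fx"]*q[0]/q[2]+c["cx"],c["fy"]*q[1]/q[2]+c["cy"]
E
python3 - <<'E'
from h import *
for n in ["scene","side"]:
    c=cams.snapshot(n);cv2.imwrite(f"pics/{n}0.png",c["img"]);E=np.array(c["extrinsics"]);print(n,c["fx"],(-E[:3,:3].T@E[:3,3]).round(3),E[2,:3].round(2))
s=telemetry.read_state();print(s["clock"],s["ee_rot"],s["tool_pos"],s["finger_gap"])
E
```

```text
scene 410.2564958166334 [-0.28  -0.585  0.517] [ 0.71  0.57 -0.41]
side 364.6638119496602 [0.387 0.73  0.567] [ 0.16 -0.79 -0.59]
0.1 [ 9.87715461e-01  1.56259658e-01 -1.04747387e-04 -1.03708860e-03] [ 0.19268615 -0.59377549  0.23017386] 0.08533264683834962
```

View pics/scene0.png

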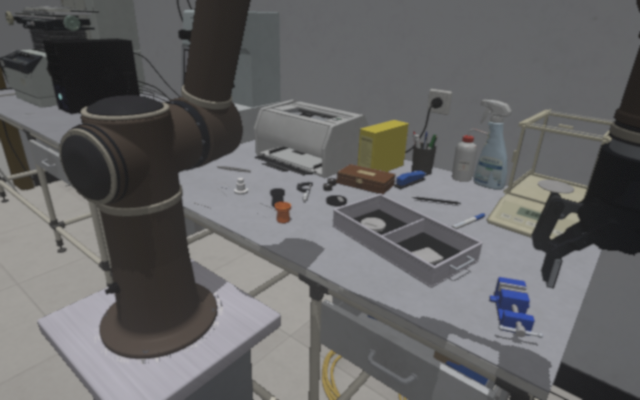

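View pics/side0.png

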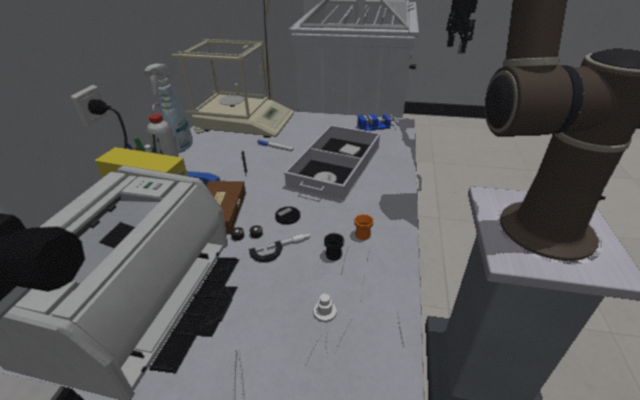

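Scene view: robot at left, tray around (405,235) with the round block near (373,223) and the square block near (428,256). The loupe candidates are black (278,197) and orange (284,213). Side view: black loupe (334,246), orange look-alike (363,227), black disc (287,214), turned part (325,306), micrometer (275,248), round block (325,177), square block (349,149).

Candidates and choice:
- **Loupe:** black (334,246), not the orange one (363,227), the black disc (287,214) or the black knobs (238,232)/(256,231).
- **Round block:** the bright one in the tray (325,177), not the black disc (287,214).

Next I take a close crop to check and measure.

```bash
python3 - <<'E'
from h import *
c=cams.snapshot("side");im=c["img"]
a=cv2.resize(im[110:330,220:400],None,fx=4,fy=2.7*4/2.7*0.68,interpolation=cv2.INTER_CUBIC)
a=cv2.resize(im[120:270,230:400],None,fx=4,fy=4,interpolation=cv2.INTER_CUBIC)[:600]
cv2.imwrite("pics/crop1.png",a)
for n,u,v,z in [("loupe top",334,239,.046),("loupe bot",334,255,0),("orange",363,220,.046),("turned",325,313,0),("disc",287,214,.01),("round",325,177,.016),("square",349,149,.016),("micro",270,250,.008)]: print(n,ray(c,u,v,z).round(3))
# tray rim corners
for u,v in [(286,176),(333,196),(379,138),(335,128)]: print("rim",ray(c,u,v,.05).round(3))
c=cams.snapshot("scene")
for n,u,v,z in [("loupe top",278,191,.046),("round",373,223,.016),("square",428,256,.016)]: print(n,ray(c,u,v,z).round(3))
for u,v in [(334,209),(381,196),(479,243),(434,267)]: print("rim",ray(c,u,v,.05).round(3))
E
```

```text
loupe top [0.472 0.17  0.046]
loupe bot [0.472 0.171 0.   ]
orange [0.419 0.097 0.046]
turned [0.464 0.321 0.   ]
disc [0.605 0.063 0.01 ]
round [ 0.542 -0.107  0.016]
square [ 0.496 -0.278  0.016]
micro [0.61  0.188 0.008]
rim [ 0.634 -0.043  0.05 ]
rim [0.498 0.024 0.05 ]
rim [ 0.408 -0.3    0.05 ]
rim [ 0.552 -0.348  0.05 ]
loupe top [0.473 0.166 0.046]
round [ 0.542 -0.109  0.016]
square [ 0.492 -0.287  0.016]
rim [ 0.483 -0.026  0.05 ]
rim [ 0.635 -0.073  0.05 ]
rim [ 0.566 -0.369  0.05 ]
rim [ 0.41  -0.334  0.05 ]
```

View pics/crop1.png

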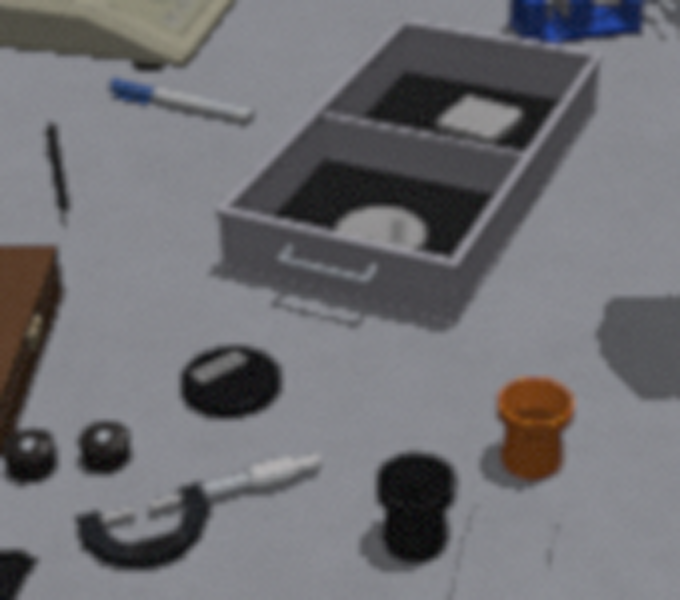

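The crop confirms the choice: black loupe at side (334,246), orange one apart at (363,227), steel round block in the near compartment and square block in the far one. I move above the tray to measure with the wrist camera.

Careful with the scale: shifts go in shares of 500 mm and turns go in shares of pi rad. That gives: 360 mm is 0.72, 340 mm is 0.68.

Emit:
arm_command(rotation=[[0,0,0],[0,0,0],[0,0,0],[0,0,0],[0,0,0],[0,0,0],[0,0,0],[0,0,0],[0,0,0],[0,0,0],[0,0,0],[0,0,0]], slide=[[0.032,-0.022,-0.012],[0.096,-0.066,-0.028],[0.162,-0.112,-0.042],[0.226,-0.156,-0.056],[0.292,-0.2,-0.07],[0.356,-0.244,-0.082],[0.42,-0.29,-0.096],[0.486,-0.334,-0.108],[0.55,-0.378,-0.12],[0.616,-0.424,-0.132],[0.68,-0.468,-0.14],[0.72,-0.496,-0.14]], claw=[75,75,75,75,75,75,75,75,75,75,75,75])

```text
clock: 1.2
tool_pos: [0.4609, -0.2447, 0.3025]
ee_rot: [0.988, 0.157, 0.001, 0.0]
ft_force: [-0.3, -0.7, 0.5]
finger_gap: 0.0749
grasp_force: 0.0
```

```bash
cat >> h.py <<'E'
from scipy.spatial.transform import Rotation as Ro
def delta(p,s=None):
    s=s or telemetry.read_state();return (Ro.from_quat(s["ee_rot"]).as_matrix().T@(np.array(p)-s["tool_pos"])*1000).round(1)
E
python3 - <<'E'
from h import *
c=cams.snapshot("wrist");s=telemetry.read_state();print(s["clock"],s["tool_pos"],s["ee_rot"],np.abs(s["joint_vel"]).max())
E=np.array(c["extrinsics"]);print((-E[:3,:3].T@E[:3,3]).round(3),E[:3,:3].round(2),c["fx"])
cv2.imwrite("pics/w1.png",c["img"])
for n,p in dict(round=(.542,-.108,.016),square=(.494,-.283,.016),loupe=(.472,.168,.046)).items(): print(n,proj(c,p))
E
```

```text
1.25 [ 0.4625285 -0.242109   0.3020283] [ 0.98739249  0.15826871  0.00232716 -0.00129577] 0.10870039630271462
[ 0.537 -0.219  0.445] [[ 0.31 -0.95  0.  ]
 [-0.9  -0.29  0.31]
 [-0.3  -0.1  -0.95]] 304.16960507174224
round (np.float64(241.5951797598284), np.float64(70.52232463497518))
square (np.float64(355.5824454250207), np.float64(147.9018703623107))
loupe (np.float64(-5.793101343856506), np.float64(50.59288650098287))
```

View pics/w1.png

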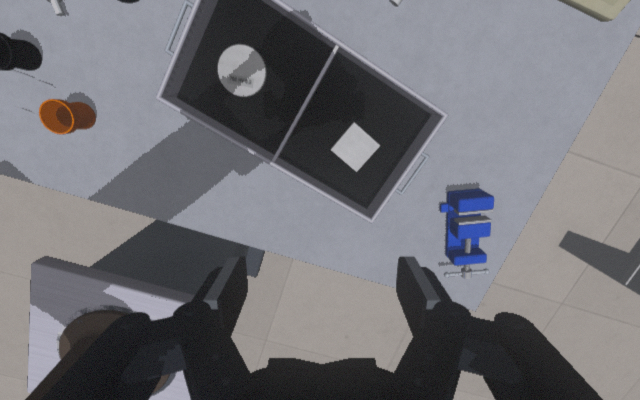

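The wrist view shows the round block at (242,71), square block at (355,147), the orange look-alike at (62,116) and the black loupe at the left edge (10,52). Now I measure the blocks by mask and then move to look at the loupe.

```bash
cat >> h.py <<'E'
def blob(m,u,v):
    n,l,st,ce=cv2.connectedComponentsWithStats(m.astype(np.uint8));k=np.argmin([np.hypot(*(ce[i]-(u,v))) if st[i,4]>60 else 1e9 for i in range(1,n)])+1
    cs,_=cv2.findContours((l==k).astype(np.uint8),cv2.RETR_EXTERNAL,cv2.CHAIN_APPROX_NONE);return max(cs,key=cv2.contourArea)[:,0].astype(float)
def blocks():
    c=cams.snapshot("wrist");g=c["img"].min(2)
    for n,p in dict(round=(.542,-.108,.016),square=(.494,-.283,.016)).items():
        u=proj(c,p);k=blob(g>125,*u);w=np.array([ray(c,*q,.016)[:2] for q in k],np.float32)
        print(n,cv2.minEnclosingCircle(w),cv2.minAreaRect(w))
    return c
E
python3 - <<'E'
from h import *
c=blocks()
for u,v in [(161,98),(372,219),(443,114),(274,162),(336,47)]: print("rim",ray(c,u,v,.05).round(3))
print(delta((.41,.13,.27)))
E
```

```text
round ((0.5478046536445618, -0.09821975231170654), 0.028146523982286453) ((0.552329421043396, -0.09171754121780396), (0.023171404376626015, 0.05608750134706497), 55.16701889038086)
square ((0.4946398138999939, -0.2818501591682434), 0.03378039598464966) ((0.49452513456344604, -0.2817556858062744), (0.04894821718335152, 0.04896349087357521), 67.91525268554688)
rim [ 0.482 -0.026  0.05 ]
rim [ 0.414 -0.33   0.05 ]
rim [ 0.573 -0.363  0.05 ]
rim [ 0.449 -0.179  0.05 ]
rim [ 0.602 -0.212  0.05 ]
[  69.2 -371.4   31.8]
```

To row units: -371 mm is -0.742, -352 mm is -0.704.

Emit:
arm_command(rotation=[[0,0,0],[0,0,0],[0,0,0],[0,0,0],[0,0,0],[0,0,0],[0,0,0],[0,0,0],[0,0,0],[0,0,0],[0,0,0],[0,0,0]], slide=[[0.008,-0.04,0.004],[0.02,-0.11,0.01],[0.034,-0.186,0.016],[0.05,-0.264,0.022],[0.064,-0.34,0.03],[0.078,-0.418,0.036],[0.092,-0.494,0.042],[0.106,-0.572,0.05],[0.12,-0.648,0.056],[0.132,-0.704,0.06],[0.138,-0.742,0.064],[0.138,-0.742,0.064]], claw=[75,75,75,75,75,75,75,75,75,75,75,75])

```text
clock: 2.3
tool_pos: [0.4088, 0.1288, 0.2686]
ee_rot: [0.987, 0.158, -0.001, -0.001]
ft_force: [-0.0, -0.6, 0.6]
finger_gap: 0.0749
grasp_force: 0.0
```

```bash
python3 - <<'E'
from h import *
c=cams.snapshot("wrist");s=telemetry.read_state();print(s["clock"],s["tool_pos"],np.abs(s["joint_vel"]).max())
cv2.imwrite("pics/w2.png",c["img"])
print(proj(c,(.472,.168,.046)),proj(c,(.472,.168,0)),proj(c,(.419,.097,.046)),proj(c,(.547,-.1,.016)))
E
```

```text
2.35 [0.40925288 0.12720491 0.26879758] 0.044993871538353665
(np.float64(307.51961557114396), np.float64(108.91930751795132)) (np.float64(309.14751227785496), np.float64(108.03288962818966)) (np.float64(350.1221085373139), np.float64(171.00208040327644)) (np.float64(531.0791049024226), np.float64(118.53761399996249))
```

View pics/w2.png

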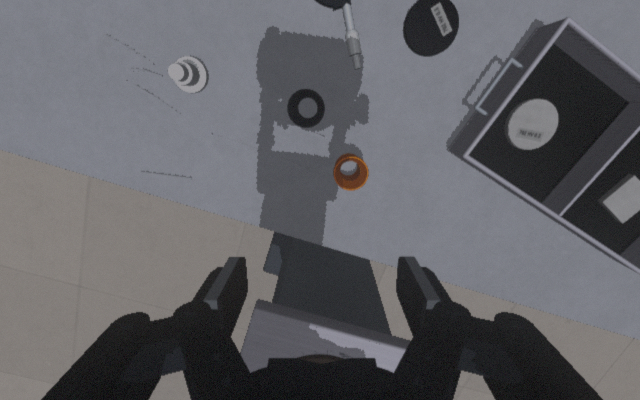

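The wrist view shows the loupe from nearly straight above at (306,108), the orange one at (350,172), the micrometer tip at (358,66) and the round block at (532,124). The fingers close along image x, so the grasp line is clear.

```bash
python3 - <<'E'
from h import *
c=cams.snapshot("wrist");g=c["img"].min(2)
G=c["img"].max(2)
print("vals",G[108,285:330:3],G[100,520:545:3])
for T in (45,55):
    k=blob(G<T,306,108);w=np.array([ray(c,*q,.046)[:2] for q in k],np.float32);print(cv2.minEnclosingCircle(w),cv2.fitEllipse(w))
for T in (95,115):
    k=blob(cv2.morphologyEx((g>T).astype(np.uint8),cv2.MORPH_CLOSE,np.ones((9,9))),532,124);h=cv2.convexHull(k.astype(np.float32))[:,0];w=np.array([ray(c,*q,.016)[:2] for q in h],np.float32);print("round",cv2.minEnclosingCircle(w))
s=telemetry.read_state();print(s["tool_pos"])
for z in (.1,.017): print(delta((.472,.168,z)))
E
```

```text
vals [65 33 35 34 87 86 87 90 84 88 65 38 39 87 86] [ 44  49  75 117 137 133 137 138 102]
((0.4721675515174866, 0.17020513117313385), 0.02091238833963871) ((0.4721658527851105, 0.1703571230173111), (0.03994842991232872, 0.040330298244953156), 166.60775756835938)
((0.4722660481929779, 0.17034314572811127), 0.021081924438476562) ((0.47223514318466187, 0.17042386531829834), (0.04081824794411659, 0.041130054742097855), 179.6405487060547)
round ((0.49351203441619873, -0.2803328037261963), 0.03322729095816612)
round ((0.5412029027938843, -0.1055087074637413), 0.0307808518409729)
[0.40964778 0.12628808 0.26899237]
[ 72.4 -20.5 168.9]
[ 72.4 -20.6 251.9]
```

To row units: 169 mm is 0.338, 155 mm is 0.31.

Emit:
arm_command(rotation=[[0,0,0],[0,0,0],[0,0,0],[0,0,0],[0,0,0],[0,0,0],[0,0,0],[0,0,0],[0,0,0]], slide=[[0.016,-0.006,0.03],[0.04,-0.012,0.08],[0.07,-0.022,0.14],[0.1,-0.03,0.2],[0.126,-0.038,0.26],[0.14,-0.042,0.31],[0.146,-0.044,0.338],[0.146,-0.044,0.338],[0.146,-0.044,0.338]], claw=[75,75,75,75,75,75,75,75,75])

```text
clock: 3.15
tool_pos: [0.4723, 0.1684, 0.0995]
ee_rot: [0.988, 0.155, -0.001, 0.0]
ft_force: [-0.3, 0.5, 0.3]
finger_gap: 0.0751
grasp_force: 0.0
```

```bash
python3 - <<'E'
from h import *
c=cams.snapshot("wrist");G=c["img"].max(2);cv2.imwrite("pics/w3.png",c["img"])
print(proj(c,(.472,.170,.046)));s=telemetry.read_state();print(s["tool_pos"],s["ee_rot"],delta((.472,.17,.017)),s["clock"])
E
```

```text
(np.float64(320.81633292931815), np.float64(223.57472457609822))
[0.47316622 0.16888013 0.10070495] [9.87848718e-01 1.55418353e-01 6.36568972e-05 2.02913865e-04] [-0.8 -1.5 83.7] 3.2
```

View pics/w3.png

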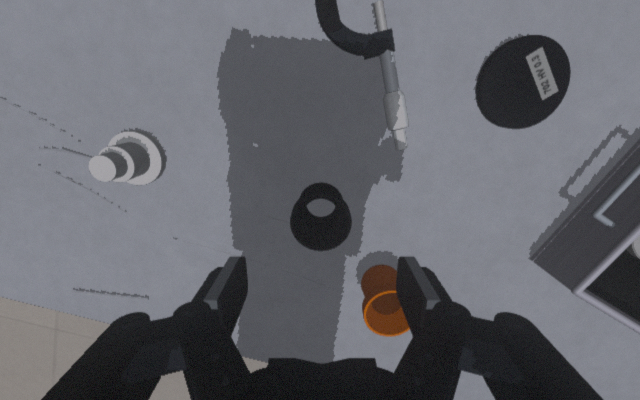

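The view shows the loupe top at (321,222), centred between the fingers (gap centre x≈320); the orange one at (390,312) lies outside the descent line. I descend and grip.

To row units: 86 mm is 0.172, 84 mm is 0.168.

Emit:
arm_command(rotation=[[0,0,0],[0,0,0],[0,0,0],[0,0,0],[0,0,0],[0,0,0],[0,0,0],[0,0,0]], slide=[[0,-0.002,0.02],[0,-0.002,0.056],[0,-0.002,0.092],[0,-0.002,0.124],[0,-0.002,0.152],[0,-0.002,0.168],[0,-0.002,0.172],[0,-0.002,0.172]], claw=[75,75,75,75,75,75,75,75])

```text
clock: 3.87
tool_pos: [0.4723, 0.171, 0.0144]
ee_rot: [0.988, 0.156, 0.0, 0.0]
ft_force: [0.4, 0.3, -0.6]
finger_gap: 0.0748
grasp_force: 0.0
```

Emit:
arm_command(rotation=[[0,0,0],[0,0,0],[0,0,0],[0,0,0],[0,0,0],[0,0,0],[0,0,0],[0,0,0],[0,0,0],[0,0,0],[0,0,0],[0,0,0]], slide=[[0,0,0],[0,0,0],[0,0,0],[0,0,0],[0,0,0],[0,0,0],[0,0,0],[0,0,0],[0,0,0],[0,0,0],[0,0,0],[0,0,0]], claw=[65,60,55,50,46,43,40,38,36,36,36,36], force=40)

```text
clock: 4.87
tool_pos: [0.4728, 0.171, 0.0148]
ee_rot: [0.988, 0.156, 0.0, 0.0]
ft_force: [-1.0, -2.3, 5.8]
finger_gap: 0.0405
grasp_force: 39.8
```

Gripped. Lift and check.

To row units: -130 mm is -0.26, -128 mm is -0.256.

Emit:
arm_command(rotation=[[0,0,0],[0,0,0],[0,0,0],[0,0,0],[0,0,0],[0,0,0],[0,0,0],[0,0,0],[0,0,0],[0,0,0],[0,0,0],[0,0,0]], slide=[[0,0,-0.006],[0,0,-0.02],[0,0,-0.04],[0,0,-0.068],[0,0,-0.1],[0,0,-0.132],[0,0,-0.164],[0,0,-0.196],[0,0,-0.224],[0,0,-0.244],[0,0,-0.256],[0,0,-0.26]], claw=[36,36,36,36,36,36,36,36,36,36,36,36])

```text
clock: 5.87
tool_pos: [0.4728, 0.1714, 0.1456]
ee_rot: [0.988, 0.156, 0.001, -0.0]
ft_force: [-0.2, 0.5, -0.2]
finger_gap: 0.0403
grasp_force: 40.4
```

```bash
python3 - <<'E'
from h import *
s=telemetry.read_state();p=s["tool_pos"]
a=cams.snapshot("scene");b=cams.snapshot("side")
A=[]
for c in (a,b):
    u,v=map(int,proj(c,p+np.array([0,0,.019])));A.append(cv2.resize(c["img"][v-40:v+40,u-48:u+48],None,fx=4,fy=4,interpolation=cv2.INTER_CUBIC));print(u,v,proj(c,p),proj(c,p-np.array([0,0,.0165])))
cv2.imwrite("pics/held.png",np.hstack(A));print(p,s["ee_rot"],s["finger_gap"])
g=cams.snapshot("wrist")["img"];cv2.imwrite("pics/heldw.png",g)
E
```

```text
275 150 (np.float64(275.90145972095314), np.float64(157.13561272224027)) (np.float64(276.0022478101916), np.float64(162.82788375481022))
334 193 (np.float64(334.06325644540607), np.float64(201.22625259436197)) (np.float64(333.98204134243764), np.float64(207.9835344277801))
[0.47282498 0.17138011 0.14564023] [ 9.87710287e-01  1.56291937e-01  1.09149458e-03 -1.65729664e-04] 0.04033628232704589
```

View pics/held.png

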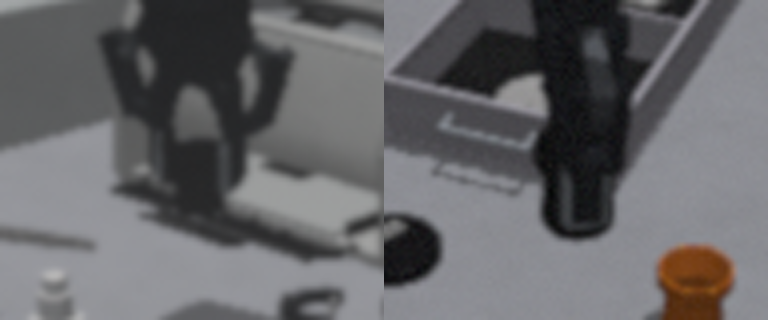

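View pics/heldw.png

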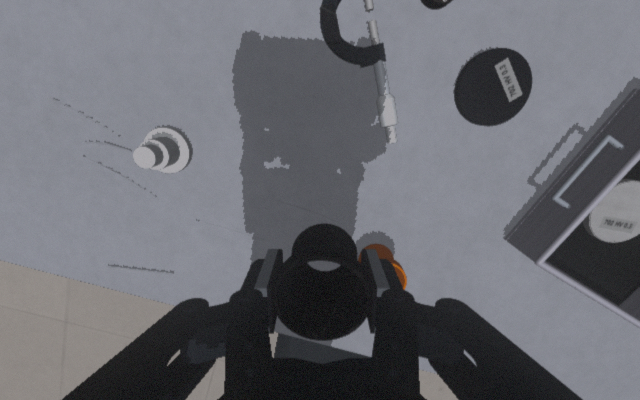

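Both external crops show the loupe held upright between the fingers. In the wrist view the collar is at (321,290) and the lower end peeks out above it (top edge at (323,223)). I check the tilt and height numerically, remeasure the round block and plan the carry.

```bash
python3 - <<'E'
from h import *
c=cams.snapshot("wrist");p=telemetry.read_state()["tool_pos"]
t=np.linspace(0,2*np.pi,60)
for z,r in ((.0312,.0215),(-.0148,.0175),(-.0148,.0165)):
    q=np.array([proj(c,p+np.array([r*np.cos(a),r*np.sin(a),z])) for a in t]);print(z,r,q.min(0).round(),q.max(0).round(),q.mean(0).round())
G=c["img"].max(2);print(G[215:345:4,323])
print(G[290,255:395:5],G[235,285:365:4])
# plan: safe height then above square, round
for P in ((.4725,.1714,.17),(.4945,-.282,.17)): print(delta(P))
E
```

```text
0.0312 0.0215 [274. 255.] [374. 340.] [324. 298.]
-0.0148 0.0175 [293. 222.] [354. 277.] [324. 249.]
-0.0148 0.0165 [295. 223.] [352. 275.] [324. 249.]
[92 95 68 30 32 31 31 30 24 31 26 35 89 94 40 22 22 24 14 31 26 28 20 23
 20 26 24 17 30 33 25 30 87]
[34 85 92 40 33 22 30 36 33 25 24 24 22 24 22 14 17 26 24 29 25 23 27 29
 37 92 62 40] [ 93  94  94  86  26  33  38  34  29  32  34  35  36  30  33  34  58 137
 142 145]
[  1.1  -0.1 -26.6]
[-117.9  437.9  -26.4]
```

The image fits an upright loupe with its underside 15 mm below the TCP (predicted edges 222 and 340, seen 223 and 341). I carry it to the square block at this height.

To row units: 244 mm is 0.488, 220 mm is 0.44.

Emit:
arm_command(rotation=[[0,0,0],[0,0,0],[0,0,0],[0,0,0],[0,0,0],[0,0,0],[0,0,0],[0,0,0],[0,0,0],[0,0,0],[0,0,0],[0,0,0]], slide=[[-0.004,0.012,-0.002],[-0.01,0.036,-0.004],[-0.018,0.068,-0.006],[-0.03,0.108,-0.008],[-0.04,0.152,-0.01],[-0.054,0.2,-0.01],[-0.066,0.248,-0.01],[-0.08,0.296,-0.01],[-0.092,0.344,-0.01],[-0.106,0.392,-0.01],[-0.118,0.44,-0.01],[-0.132,0.488,-0.01]], claw=[36,36,36,36,36,36,36,36,36,36,36,36])

```text
clock: 7.07
tool_pos: [0.484, -0.0835, 0.1489]
ee_rot: [0.988, 0.156, -0.0, 0.0]
ft_force: [1.0, -0.2, -1.0]
finger_gap: 0.0408
grasp_force: 40.4
```

To row units: 194 mm is 0.388, 188 mm is 0.376.

Emit:
arm_command(rotation=[[0,0,0],[0,0,0],[0,0,0],[0,0,0],[0,0,0],[0,0,0],[0,0,0],[0,0,0],[0,0,0],[0,0,0],[0,0,0],[0,0,0]], slide=[[-0.012,0.048,0],[-0.026,0.096,0],[-0.038,0.144,0],[-0.052,0.192,0],[-0.064,0.236,0],[-0.074,0.276,0],[-0.084,0.31,0],[-0.09,0.338,0],[-0.096,0.36,0],[-0.1,0.376,0],[-0.104,0.388,0],[-0.104,0.388,0]], claw=[36,36,36,36,36,36,36,36,36,36,36,36])

```text
clock: 8.07
tool_pos: [0.4951, -0.2828, 0.1492]
ee_rot: [0.988, 0.156, -0.0, 0.0]
ft_force: [0.5, -0.8, -0.5]
finger_gap: 0.04
grasp_force: 40.4
```

```bash
cat >> h.py <<'E'
def rnd(c,m,uv,T):
    g=cv2.morphologyEx((c["img"].min(2)>T).astype(np.uint8),cv2.MORPH_CLOSE,np.ones((9,9)));k=blob(g,*uv)
    return np.array([ray(c,*q,.016)[:2] for q in cv2.convexHull(k.astype(np.float32))[:,0]],np.float32)
E
python3 - <<'E'
from h import *
s=telemetry.read_state();print(s["clock"],s["tool_pos"],s["ee_rot"],s["finger_gap"],delta((.4945,-.282,.041)))
for n in ("wrist","side","scene"):
    c=cams.snapshot(n)
    for m,p in (("round",(.542,-.107,.016)),("square",(.4945,-.282,.016))):
        for T in (100,115):
            w=rnd(c,m,proj(c,p),T);a,b=cv2.minEnclosingCircle(w);print(n,m,T,np.round(a,4),round(b,4),np.round(cv2.minAreaRect(w)[0],4))
E
```

```text
8.0667 [ 0.4951303  -0.28284473  0.14920888] [ 9.87765328e-01  1.55947551e-01 -2.62836174e-05  1.31348746e-04] 0.03998213884647846 [ -0.3  -1.  108.2]
wrist round 100 [ 0.5421 -0.1085] 0.0319 [ 0.5422 -0.1079]
wrist round 115 [ 0.542  -0.1084] 0.0317 [ 0.5424 -0.1079]
wrist square 100 [ 0.4953 -0.2818] 0.0343 [ 0.4949 -0.282 ]
wrist square 115 [ 0.495 -0.282] 0.0342 [ 0.4949 -0.282 ]
side round 100 [ 0.5502 -0.1547] 0.7727 [ 0.5598 -0.0459]
side round 115 [ 0.5304 -0.138 ] 0.7655 [ 0.5488 -0.0416]
side square 100 [ 0.5502 -0.1547] 0.7727 [ 0.5598 -0.0459]
side square 115 [ 0.5304 -0.138 ] 0.7655 [ 0.5488 -0.0416]
scene round 100 [ 0.5413 -0.1073] 0.0333 [ 0.5412 -0.1072]
scene round 115 [ 0.5423 -0.1083] 0.031 [ 0.5443 -0.1038]
scene square 100 [ 0.5413 -0.1073] 0.0333 [ 0.5412 -0.1072]
scene square 115 [ 0.5423 -0.1083] 0.031 [ 0.5443 -0.1038]
```

To row units: 108 mm is 0.216, 107 mm is 0.214.

Emit:
arm_command(rotation=[[0,0,0],[0,0,0],[0,0,0],[0,0,0],[0,0,0],[0,0,0],[0,0,0],[0,0,0],[0,0,0],[0,0,0],[0,0,0],[0,0,0]], slide=[[0,-0.002,0.008],[0,-0.002,0.024],[0,-0.002,0.048],[0,-0.002,0.076],[0,-0.002,0.106],[0,-0.002,0.134],[0,-0.002,0.16],[0,-0.002,0.182],[0,-0.002,0.198],[0,-0.002,0.208],[0,-0.002,0.214],[0,-0.002,0.216]], claw=[36,36,36,36,36,36,36,36,36,36,36,36])

```text
clock: 9.22
tool_pos: [0.4949, -0.281, 0.0409]
ee_rot: [0.988, 0.156, -0.0, -0.0]
ft_force: [-0.5, 0.4, -0.5]
finger_gap: 0.0405
grasp_force: 40.4
```

```bash
python3 - <<'E'
from h import *
s=telemetry.read_state();print(s["clock"],s["tool_pos"],s["ee_rot"],s["finger_gap"],s["ft_force"],delta((.495,-.282,.041)))
c=cams.snapshot("scene");w=cams.snapshot("wrist")
u,v=map(int,proj(c,(.495,-.282,.03)));a=cv2.resize(c["img"][v-40:v+35,u-50:u+50],(400,300),interpolation=cv2.INTER_CUBIC)
b=w["img"][150:390,160:480];b=cv2.resize(b,(400,300))
cv2.imwrite("pics/sq.png",np.hstack([a,b]))
p=s["tool_pos"];print(proj(c,p-[0,0,.0148]),(u,v))
E
```

```text
9.2167 [ 0.4948688  -0.28096543  0.04089917] [ 9.87716100e-01  1.56259045e-01 -9.52961228e-05 -8.18453563e-05] 0.04050696274151401 [-0.52141576  0.37226956 -0.45344406] [-0.2  1.  -0.1]
(np.float64(426.7532810701112), np.float64(250.70644441649566)) (427, 249)
```

View pics/sq.png

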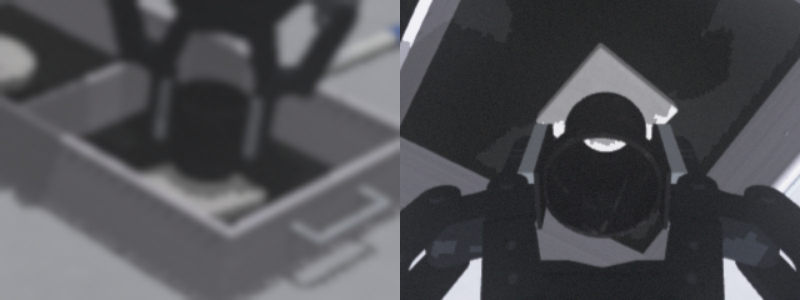

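The left crop shows the loupe hanging at about (205,175), over the square block's bright face. The right crop shows it centred, with the block's apex at (600,45) on its axis. I hold it here for about 2.7 s.

Emit:
arm_command(rotation=[[0,0,0],[0,0,0],[0,0,0],[0,0,0],[0,0,0],[0,0,0],[0,0,0],[0,0,0],[0,0,0],[0,0,0],[0,0,0],[0,0,0]], slide=[[0,0,0],[0,0,0],[0,0,0],[0,0,0],[0,0,0],[0,0,0],[0,0,0],[0,0,0],[0,0,0],[0,0,0],[0,0,0],[0,0,0]], claw=[36,36,36,36,36,36,36,36,36,36,36,36])

```text
clock: 10.32
tool_pos: [0.4948, -0.281, 0.0412]
ee_rot: [0.988, 0.156, -0.0, -0.0]
ft_force: [0.3, 0.7, 0.2]
finger_gap: 0.0407
grasp_force: 40.4
```

Emit:
arm_command(rotation=[[0,0,0],[0,0,0],[0,0,0],[0,0,0],[0,0,0],[0,0,0],[0,0,0],[0,0,0],[0,0,0],[0,0,0],[0,0,0],[0,0,0]], slide=[[0,0,0],[0,0,0],[0,0,0],[0,0,0],[0,0,0],[0,0,0],[0,0,0],[0,0,0],[0,0,0],[0,0,0],[0,0,0],[0,0,0]], claw=[36,36,36,36,36,36,36,36,36,36,36,36])

```text
clock: 11.32
tool_pos: [0.4949, -0.281, 0.0413]
ee_rot: [0.988, 0.156, -0.0, -0.0]
ft_force: [0.3, 1.3, -1.2]
finger_gap: 0.0404
grasp_force: 40.4
```

Emit:
arm_command(rotation=[[0,0,0],[0,0,0],[0,0,0],[0,0,0],[0,0,0],[0,0,0],[0,0,0],[0,0,0]], slide=[[0,0,0],[0,0,0],[0,0,0],[0,0,0],[0,0,0],[0,0,0],[0,0,0],[0,0,0]], claw=[36,36,36,36,36,36,36,36])

```text
clock: 11.98
tool_pos: [0.4949, -0.281, 0.0413]
ee_rot: [0.988, 0.156, 0.0, 0.0]
ft_force: [0.3, 0.4, -1.0]
finger_gap: 0.0409
grasp_force: 40.4
```

To row units: -96 mm is -0.192, -94 mm is -0.188.

Emit:
arm_command(rotation=[[0,0,0],[0,0,0],[0,0,0],[0,0,0],[0,0,0],[0,0,0],[0,0,0],[0,0,0],[0,0,0],[0,0,0],[0,0,0],[0,0,0]], slide=[[0,0,-0.006],[0,0,-0.018],[0,0,-0.038],[0,0,-0.062],[0,0,-0.088],[0,0,-0.114],[0,0,-0.138],[0,0,-0.16],[0,0,-0.176],[0,0,-0.188],[0,0,-0.192],[0,0,-0.192]], claw=[36,36,36,36,36,36,36,36,36,36,36,36])

```text
clock: 12.98
tool_pos: [0.4951, -0.2811, 0.1378]
ee_rot: [0.988, 0.156, 0.0, 0.0]
ft_force: [0.5, -0.1, -1.6]
finger_gap: 0.0407
grasp_force: 40.4
```

```bash
python3 - <<'E'
from h import *
s=telemetry.read_state();print(s["clock"],s["tool_pos"],s["finger_gap"],delta((.542,-.108,.137)))
E
```

```text
12.9833 [ 0.49509427 -0.28112602  0.13784816] 0.04067256002148949 [  98.1 -150.2    0.8]
```

To row units: -150 mm is -0.3, -147 mm is -0.294.

Emit:
arm_command(rotation=[[0,0,0],[0,0,0],[0,0,0],[0,0,0],[0,0,0],[0,0,0],[0,0,0],[0,0,0],[0,0,0],[0,0,0],[0,0,0],[0,0,0]], slide=[[0.008,-0.012,0],[0.024,-0.036,0],[0.046,-0.07,0],[0.072,-0.11,0],[0.1,-0.152,0],[0.126,-0.194,0],[0.15,-0.23,0],[0.17,-0.26,0],[0.184,-0.282,0],[0.192,-0.294,0],[0.196,-0.3,0],[0.196,-0.3,0]], claw=[36,36,36,36,36,36,36,36,36,36,36,36])

```text
clock: 13.98
tool_pos: [0.5417, -0.1074, 0.137]
ee_rot: [0.988, 0.157, -0.0, -0.0]
ft_force: [-0.4, 0.1, -1.1]
finger_gap: 0.0407
grasp_force: 40.5
```

```bash
python3 - <<'E'
from h import *
c=cams.snapshot("wrist")
s=telemetry.read_state();print(s["clock"],s["tool_pos"],s["ee_rot"],s["finger_gap"],delta((.542,-.108,.041)))
print(c["img"].min(2)[20:140:8,300:340:20].T)
for T in (100,115):
    w=rnd(c,0,proj(c,(.542,-.108,.016)),T);print(cv2.minEnclosingCircle(w))
E
```

```text
14.0333 [ 0.54166889 -0.10806465  0.13708351] [ 9.87681331e-01  1.56478501e-01 -2.40878439e-04  9.51149426e-05] 0.040721815805648 [ 0.4  0.  96.1]
[[209 139 135 139 139 139 159 133  89  49  48  43  46  43  41]
 [211 210 212 141 138 141 149  64  49  50  46  45  44  44  43]]
((0.54243403673172, -0.10680469870567322), 0.03171733766794205)
((0.5423917174339294, -0.10676667094230652), 0.03153500705957413)
```

To row units: 96 mm is 0.192, 94 mm is 0.188.

Emit:
arm_command(rotation=[[0,0,0],[0,0,0],[0,0,0],[0,0,0],[0,0,0],[0,0,0],[0,0,0],[0,0,0],[0,0,0],[0,0,0],[0,0,0],[0,0,0]], slide=[[0,0,0.008],[0,0,0.024],[0,0,0.046],[0,0,0.072],[0,0,0.098],[0,0,0.124],[0,0,0.146],[0,0,0.166],[0,0,0.18],[0,0,0.188],[0,0,0.192],[0,0,0.192]], claw=[36,36,36,36,36,36,36,36,36,36,36,36])

```text
clock: 15.03
tool_pos: [0.5417, -0.108, 0.041]
ee_rot: [0.988, 0.156, -0.0, -0.0]
ft_force: [0.6, -0.5, -1.5]
finger_gap: 0.0408
grasp_force: 40.5
```

Emit:
arm_command(rotation=[[0,0,0],[0,0,0],[0,0,0],[0,0,0],[0,0,0],[0,0,0],[0,0,0],[0,0,0],[0,0,0],[0,0,0],[0,0,0],[0,0,0]], slide=[[0,0,0],[0,0,0],[0,0,0],[0,0,0],[0,0,0],[0,0,0],[0,0,0],[0,0,0],[0,0,0],[0,0,0],[0,0,0],[0,0,0]], claw=[36,36,36,36,36,36,36,36,36,36,36,36])

```text
clock: 16.03
tool_pos: [0.5418, -0.1081, 0.0412]
ee_rot: [0.988, 0.156, -0.0, -0.0]
ft_force: [-0.7, -0.1, -0.5]
finger_gap: 0.0406
grasp_force: 40.5
```

Emit:
arm_command(rotation=[[0,0,0],[0,0,0],[0,0,0],[0,0,0],[0,0,0],[0,0,0],[0,0,0],[0,0,0],[0,0,0],[0,0,0],[0,0,0],[0,0,0]], slide=[[0,0,0],[0,0,0],[0,0,0],[0,0,0],[0,0,0],[0,0,0],[0,0,0],[0,0,0],[0,0,0],[0,0,0],[0,0,0],[0,0,0]], claw=[36,36,36,36,36,36,36,36,36,36,36,36])

```text
clock: 17.03
tool_pos: [0.5418, -0.1081, 0.0413]
ee_rot: [0.988, 0.156, -0.0, -0.0]
ft_force: [-0.4, 0.0, -1.9]
finger_gap: 0.0405
grasp_force: 40.5
```

Emit:
arm_command(rotation=[[0,0,0],[0,0,0],[0,0,0],[0,0,0],[0,0,0],[0,0,0],[0,0,0],[0,0,0]], slide=[[0,0,0],[0,0,0],[0,0,0],[0,0,0],[0,0,0],[0,0,0],[0,0,0],[0,0,0]], claw=[36,36,36,36,36,36,36,36])

```text
clock: 17.7
tool_pos: [0.5418, -0.108, 0.0413]
ee_rot: [0.988, 0.156, 0.0, 0.0]
ft_force: [0.4, 0.4, -1.5]
finger_gap: 0.0405
grasp_force: 40.5
```

```bash
python3 - <<'E'
from h import *
w=cams.snapshot("wrist");c=cams.snapshot("side")
u,v=map(int,proj(c,(.542,-.108,.03)));a=cv2.resize(c["img"][v-40:v+35,u-50:u+50],(400,300),interpolation=cv2.INTER_CUBIC)
cv2.imwrite("pics/rd.png",np.hstack([a,cv2.resize(w["img"][150:390,160:480],(400,300))]))
s=telemetry.read_state();print(s["clock"],s["tool_pos"],s["ee_rot"],s["ft_force"])
E
```

```text
17.8 [ 0.54178512 -0.10804341  0.04126583] [ 9.87721374e-01  1.56225759e-01  2.62263134e-06 -1.68764508e-05] [ 0.0006171  -0.55034705 -0.41339208]
```

View pics/rd.png

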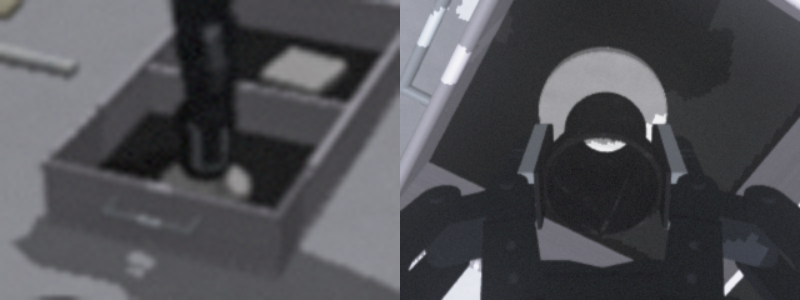

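The left crop shows the loupe at (208,150), above the round block. In the right crop its lower end is centred on the disc axis (x≈603), and it is steady and clear of everything. I hand it in.

```bash
python3 -c "
from bench import sign_off
print(sign_off())"
```

```text
the job is handed in; nothing more can be done
None
```

The loupe was held upright and centred about 10 mm above the square block for about 2.7 s, then above the round block, where it is still held; the job was handed in at about 18 s, and I saw no sign of contact with the blocks or tray.

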